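# Retract the ejector and hold the casting mould closed

## Task

Close the empty casting mould: first turn the handwheel clockwise, regrasping as needed, until its red pointer stands at the yellow index post, which draws the ejector down out of the way; then fit the loose upper mould half on the two guide pins, wide hole over the thick pin, so that the faces meet. Finish while still holding the upper half, pressing it down with a firm push of about 15 to 20 N, and leave the paint bottles, sanding block and wire spool where they are.

Things in the scene. Friction and masses are not known exactly. Their poses are not given: they have to be found in the camera images.
- fixture: Fixed grey base plate 250 x 100 x 12 mm lying on the desk, origin at the centre of its underside, x along its length. At x = -70 mm it carries the lower mould half, an aluminium block 90 (x) x 56 (y) mm whose face is 34 mm above the desk, with a pocket in the middle; at x = +68 mm the black handwheel, 89 mm across.
- mould_seat (a point): Centre of the face of the lower mould half, 34 mm above the desk; axes as the fixture. The closed upper half has its origin here and its x axis along the fixture's x. The brass ejector pad, 20 mm across, rises from the pocket here: its top stands 11 mm above the face at wheel 0 and sinks 4.5 mm per radian of the wheel.
- thick_pin (a point): Tip of the thick steel guide pin (12 mm diameter), 34 mm from the seat toward the fixture's +x (the handwheel side). It stands 16 mm above the face; the last 7 mm are tapered to 6 mm.
- thin_pin (a point): Tip of the thin steel guide pin (8 mm diameter), 34 mm from the seat toward the fixture's -x, 16 mm above the face, the last 7 mm tapered to 2 mm.
- index_mark (a point): Top of the yellow index post, 42 mm above the desk, just outside the wheel's rim, 47 mm from the wheel's axis toward the fixture's -y.
- wheel (a joint): Handwheel angle in rad, 0 to 3.6, growing clockwise seen from above; at 2.8 the red pointer stands at the yellow post. Stiff to turn (about 0.15 N m), stays where it is left, and works the ejector by a screw.
- wheel_grip (a point): On the handwheel's vertical axis, 53 mm above the desk, in the middle of the grip bar across the wheel: black, 56 mm long, 14 mm wide, from 40 to 66 mm above the desk. Its x axis runs along the bar toward the red pointer end and turns with the wheel; pinch the bar across its width. The rim's top is about 41 mm above the desk.
- mould_top: Loose upper mould half, 0.24 to 0.37 kg: aluminium plate 90 (x) x 56 (y) x 20 mm with a blue grip rib 44 (x) x 24 (y) mm on top, from 20 to 43 mm above the underside. Origin at the centre of the underside. It starts face down on the desk. A red mark on its -y side is at the wide-hole end, as on the lower half.
- grip_rib (a point): Middle of the blue grip rib, 32 mm above the underside of the upper half; axes as mould_top.
- thick_hole (a point): Underside centre of the wide through hole (13.6 mm), at x = +34 mm of mould_top.
- thin_hole (a point): Underside centre of the narrow through hole (9.6 mm), at x = -34 mm of mould_top.
- pink_paint: Standing paint bottle with a pink top and pink contents, 31 mm across, 66 mm high; a bystander. Origin at its foot.
- orange_paint: Standing paint bottle with orange contents, 31 mm across, 66 mm high; a bystander. Origin at its foot.
- sanding_block: Brown sanding block 28 x 66 x 18 mm lying on the desk; a bystander. Origin under its centre.
- wire_spool: Blue spool of bright wire, 51 mm across, 36 mm high; a bystander. Origin under its centre.
There are look-alikes about, which are no part of the job. What is shaped like the mould_top but brown or turquoise is not meant.

How it is judged:
On the way, in this order (a step that is already met when the one before it is completed fails the run):
1. the handwheel stands at the index post (value of joint wheel between 2.6 and 3 rad and velocity of joint wheel below 0.05 rad/s), for 0.3 s.
2. the upper half sits home on both pins (horizontal distance between mould_top and mould_seat below 0.003 m and z of mould_top in the frame of mould_seat between -0.003 and 0.0018 m and angle between the x axis of mould_top and the x axis of fixture, either way round below 0.05 rad and angle between mould_top's own z axis and vertical below 0.04 rad and horizontal distance between thick_hole and thick_pin below 0.005 m), for 0.2 s.
At the end, for the whole second after the job is handed in: The handwheel stands within 0.2 rad of the post (2.6 to 3.0 rad); the upper half sits on both pins, wide hole over thick pin, within 3 mm sideways, level, faces meeting within 1.8 mm; the gripper still touches it (more than 3 N) and the two halves are pressed together with 8 to 45 N (all of step 2 and value of joint wheel between 2.6 and 3 rad and contact force between mould_top and fixture between 8 and 45 N and contact force between the fingers and mould_top above 3 N); the arm keeps its last pose, push and grip.
It fails at once if a bystander was moved by more than 20 mm or tipped (distance of any of pink_paint, orange_paint, sanding_block, wire_spool from where it was at the start of the episode above 0.02 m or angle between any of pink_paint, orange_paint, sanding_block, wire_spool's own z axis and vertical above 0.5 rad).
It also fails if it takes over 62 s, if anything falls off the work surface, if the arm or the gripper's body presses on something with over 40 N, if the wrist force passes 120 N, or if a joint passes its speed limit or range.

## Robot

A 7-joint arm with a two-finger parallel gripper is mounted at the origin on a cart in front of the work surface, level with it; the furniture and walls round the work are solid. World frame = base frame: x ahead of the robot, y to its left, z up, the work surface at z = 0. Lengths are in m, angles in rad, forces in N, time in s.
With the tool pointing down it reaches from about 0.35 to 0.9 m from the base axis. Payload 8.1 kg.
Tool frame: the origin (TCP) lies between the finger pads; the fingertips stand 22 mm ahead of it and the grasp point (between the pads) lies 3 mm ahead of it (arm.tip_reach is the distance from the TCP to the fingertips, in m); z points along the fingers, y is the line along which they close (so a half turn about z gives the same grasp; the last joint's range is limited). The gripper opens to 92 mm and grips with 3 to 60 N. Pads are 19 mm wide; open, the fingers measure 130 mm over their backs; the gripper's body (75 mm by 190 mm) begins 47 mm behind the grasp point.
Start: joints at [-1.32, 0.434, 0.025, 1.573, -0.012, 1.134, -0.075], TCP at [0.217, 0.586, 0.249] pointing down, gripper open.
Joint ranges: [-2.62, 2.62], [-0.44, 2.09], [-1.27, 1.32], [0.08, 2.57], [-1.32, 4.46], [0.12, 2], [-2.74, 2.74]. Speed limits (rad/s): [2.22, 2.22, 3.01, 3.01, 3.14, 3.14, 3.14].

## Interface

Orientations are given as a rotation vector (axis times angle).
In Python, from cell import telemetry, vision, job, arm gives the robot as it stands. The module is installed in compiled form; this text tells all that it offers.
- The arm moves only by the shell command python3 -m creep 'ROWS' [FORCE]. ROWS is text: rows parted by semicolons, each of 7 numbers parted by spaces: the finger opening in cm, from 0 to 9.18, then the shift along the tool's x, y, z in cm, then the turn, a rotation vector about the tool's x, y, z in degrees. A call has 1 to 5 rows; each row is the pose to reach, as a shift and turn from the pose commanded when the call began, along the tool's axes at that moment; what a row does not reach only later rows make up. A row lasts 1/8 s, in which the tool goes at most 62.5 mm and 10.7 degrees, less where a joint would pass 70% of its speed; a pose out of reach is approached as far as the arm can. A call with a gripper value outside its range is refused whole. The fingers move at their own pace and stop on an object; FORCE is the grip in N (left out, the last holds). Time passes only in rows, so rows that repeat a pose let the fingers close. It gives the time, the measured TCP pose, the force, the opening and the grip force at its end, in the units of the state.
- telemetry.observe(): the state, without advancing time (a new reading comes with each control period).
- vision.get_image(name): name is "scene" or "top" or "wrist"; returns the picture (384x512x3 uint8, red, green, blue); there is no depth.
- vision.camera_info(name): a dict with "fov_y" (degrees; the focal length in pixels is half the picture's height over the tangent of half this angle, whatever the lens; pixels are square), "cx", "cy" (the principal point, pixels), "extrinsics" (4x4, takes a point from camera to world coordinates). Camera axes: x right, y down, z forward; pixel columns grow to the right and rows downward; lengths in m; the calibration is good to about 2 mm. The wrist camera is an equidistant fisheye: a pixel r from the principal point sees the ray r / f radians off the axis. A picture is of the moment at which its call begins: read the wrist's pose just before it. camera_info takes no time and is no camera call; for the wrist camera it gives the pose at the moment of the call.
- job.sign_off(): hands the job in; it is judged then, once.
The state is a dict: "clock": time; "joints": joint angles; "dq": joint speeds; "joint_efforts": joint torques, N m; "position": TCP position; "ee_rot": TCP orientation; "force": force on the tool from outside, world axes, zero at the start; "ft_torque": the same for the moment, N m; "width": opening from 0.0 (shut) to 1.0 (fully open); "gripper_force": force on a finger pad.
Only numpy, scipy, OpenCV 4.12 (cv2) and the standard library are available. Lean on these libraries where they do the work, as an engineer would, in place of code of your own. Each camera call takes 0.05 s, during which the arm holds its last target. There are 200 camera calls.

## Working session

There is one attempt and no reset: what is moved stays moved. The work goes in short steps, Python scripts to look and compute and a shell command to move; the robot and the scene stay as the last step left them, time stands still between calls to the robot, and variables do not carry over. Pictures are saved under pics/ and viewed, at most 10 in all, crops included, and the job is handed in when it is done.

```bash
mkdir -p pics; python3 - <<'E'
from cell import telemetry, vision, arm
import cv2,numpy as np
for n in("scene","top"):
    im=vision.get_image(n); cv2.imwrite(f"pics/{n}0.png",im[:,:,::-1]); 
    i=vision.camera_info(n); print(n,i["fov_y"],i["cx"],i["cy"],np.round(i["extrinsics"],3).tolist())
i=vision.camera_info("wrist");print(i["fov_y"],i["cx"],i["cy"],np.round(i["extrinsics"],3).tolist())
s=telemetry.observe();print(s, arm.tip_reach)
a=cv2.imread("pics/scene0.png");b=cv2.imread("pics/top0.png")
E
```

```text
scene 56.99229229591981 251.87687486488997 190.40930309606668 [[0.794, -0.361, 0.49, 0.114], [-0.608, -0.451, 0.653, -0.65], [-0.015, -0.816, -0.577, 0.633], [0.0, 0.0, 0.0, 1.0]]
top 54.23588376995551 253.34385371691133 186.25224397115687 [[0.023, -0.991, 0.131, 0.476], [-1.0, -0.025, -0.014, 0.004], [0.017, -0.13, -0.991, 0.944], [0.0, 0.0, 0.0, 1.0]]
65.70646984690485 254.9738289820413 191.2888314738257 [[0.346, 0.898, 0.273, 0.142], [0.938, -0.33, -0.103, 0.614], [-0.002, 0.292, -0.956, 0.384], [0.0, 0.0, 0.0, 1.0]]
{'clock': 0.1, 'joints': array([-1.31954933,  0.43515133,  0.02497396,  1.57395795, -0.01161709,
        1.13401432, -0.07512064]), 'dq': array([ 9.42134637e-04, -1.02613555e-05, -5.51133351e-04, -8.56443461e-04,
       -5.61681108e-04, -4.86253220e-04,  3.41288793e-04]), 'joint_efforts': array([ 1.95885426e-03, -6.69127178e+01,  9.87132266e-01, -3.15150189e+01,
       -6.06135721e-02,  3.74419231e-02,  9.71938630e-05]), 'position': array([0.21646704, 0.58588038, 0.24804328]), 'ee_rot': array([-5.53052878e-01, -3.09239261e+00,  2.16656259e-03]), 'force': array([ 0.71497198, -0.5351405 ,  0.05102045]), 'ft_torque': array([-0.02884665,  0.0357768 , -0.02859017]), 'gripper_force': 0.0, 'width': 1.000976834325807} 0.022
```

View pics/top0.png

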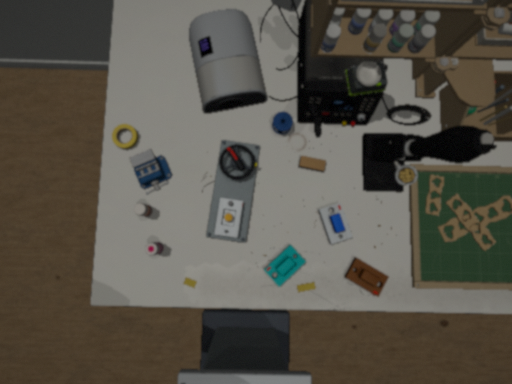

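View pics/scene0.png

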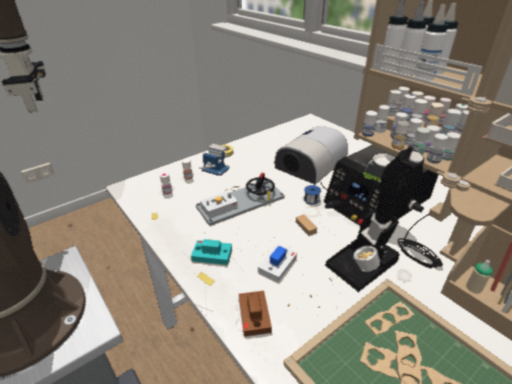

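The top view shows three pieces shaped like the upper half: aluminium with a blue rib at (336,223), turquoise at (286,265) and brown at (367,276). Only the first fits the description. The wheel is at (237,161) and the lower half at (229,217). Next I'll confirm this in one enlarged crop.

```bash
cat > h.py <<'E'
import numpy as np, cv2
from cell import telemetry, vision
from scipy.spatial.transform import Rotation as R
def ray(info,uv,fish=False):
    f=192/np.tan(np.radians(info["fov_y"]/2)); d=(np.array(uv,float)-[info["cx"],info["cy"]])/f
    if fish:
        r=np.linalg.norm(d)+1e-12; v=np.r_[d/r*np.sin(r),np.cos(r)]
    else: v=np.r_[d,1]
    E=np.array(info["extrinsics"]); v=E[:3,:3]@v
    return E[:3,3],v/np.linalg.norm(v)
def proj(info,p,fish=False):
    f=192/np.tan(np.radians(info["fov_y"]/2)); E=np.array(info["extrinsics"]); q=E[:3,:3].T@(np.array(p)-E[:3,3])
    if fish:
        r=np.hypot(q[0],q[1])+1e-12; d=q[:2]/r*np.arctan2(r,q[2])
    else: d=q[:2]/q[2]
    return d*f+[info["cx"],info["cy"]]
def onz(info,uv,z,fish=False):
    o,v=ray(info,uv,fish); return o+v*(z-o[2])/v[2]
def tri(rays):
    A=sum(np.eye(3)-np.outer(v,v) for o,v in rays); b=sum((np.eye(3)-np.outer(v,v))@o for o,v in rays)
    p=np.linalg.solve(A,b); return p,[np.linalg.norm(np.cross(p-o,v)) for o,v in rays]
def shift(p,yaw_x=None):
    """cm along tool axes from current TCP to world p; turn in deg to make tool straight down w/ tool x at yaw"""
    s=telemetry.observe(); T=R.from_rotvec(s["ee_rot"]); print("shift cm",np.round(T.inv().apply(np.array(p)-s["position"])*100,2))
    if yaw_x is not None:
        c,n=np.cos(yaw_x),np.sin(yaw_x); G=R.from_matrix(np.array([[c,n,0],[n,-c,0],[0,0,-1]]).T)
        print("turn deg",np.round((T.inv()*G).as_rotvec(degrees=True),2))
E
python3 - <<'E'
from h import *
a=cv2.imread("pics/top0.png")[135:295,195:395]; b=cv2.imread("pics/scene0.png")[165:285,185:305]
a=cv2.resize(a,None,fx=3.0,fy=3.0,interpolation=2); cv2.imwrite("pics/c1.png",a)
t=vision.camera_info("top");s=vision.camera_info("scene")
for n,u,v in (("rib",(336,222),(280,256)),("wheel",(237,157),(261,182)),("spool",(282,122),(312,189)),("pink",(152,247),(165,177)),("orange",(142,209),(187,163)),("sand",(312,163),(306,224))):
    print(n,*[np.round(x,4) for x in tri([ray(t,u),ray(s,v)])])
for n,u,z in(("seat",(229,217),.034),("wheel",(237,161),.04),("mt",(336,223),.02)): print(n,np.round(onz(t,u,z),4))
E
```

```text
rib [ 0.5163 -0.2147  0.0256] [0.0026 0.0026]
wheel [0.6643 0.0342 0.0434] [0.0022 0.0022]
spool [ 0.7614 -0.0776  0.0356] [0.0015 0.0015]
pink [0.4441 0.2252 0.0535] [0.0006 0.0006]
orange [0.5332 0.2524 0.0565] [0.0007 0.0007]
sand [ 0.6633 -0.1571  0.0075] [0.0001 0.0001]
seat [0.5198 0.0485 0.034 ]
wheel [0.6569 0.0329 0.04  ]
mt [ 0.512  -0.2145  0.02  ]
```

View pics/c1.png

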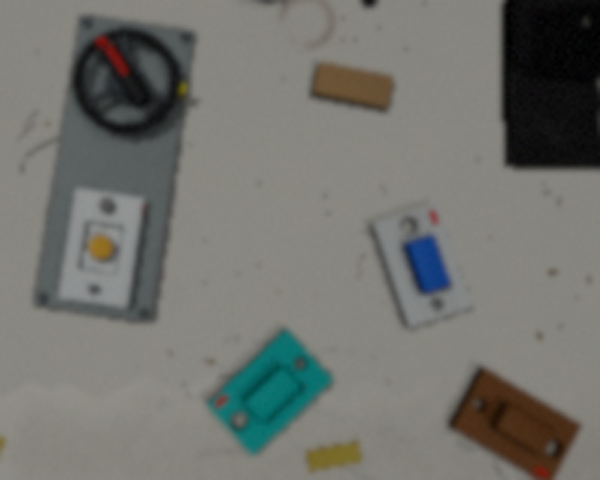

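The crop confirms it. The aluminium piece has its blue rib at crop (428,264), wide hole at (409,225) and red mark at (433,216), so its +x points up in the image, as the fixture's does. The pointer tip is at (103,40), the post at (183,89) and the brass pad at (100,248). I'll bring the wrist camera over the fixture.

```bash
python3 -c "
from h import *
shift([.57,.02,.22],np.radians(200))"
```

```text
shift cm [-52.77 -40.82   2.87]
turn deg [-8.000e-02 -2.000e-02 -4.028e+01]
```

```bash
python3 -m creep '9 -4.5 -3.5 0 0 0 -4;9 -9 -7 0 0 0 -8;9 -14 -10.5 0 0 0 -12;9 -18.5 -14 0 0 0 -16;9 -23 -17.5 0 0 0 -20' 20; python3 -c "
from h import *
shift([.57,.02,.22],np.radians(200)); print(telemetry.observe()['joints'])"
```

```text
clock: 0.72
position: [0.3724, 0.3405, 0.2486]
ee_rot: [-0.004, -3.141, 0.0]
force: [0.5, -0.2, 0.6]
width: 0.98
gripper_force: 0.0
shift cm [-19.85 -32.     2.86]
turn deg [-1.000e-02 -1.000e-02 -2.015e+01]
[-0.87887052  0.23958797  0.03935655  1.86341889 -0.01076266  1.03901858
  0.73296066]
```

```bash
python3 -m creep '9 -3 -5 0 0 0 -4;9 -6 -10 0 0 0 -8;9 -9 -15 1 0 0 -12;9 -12 -20 2 0 0 -16;9 -15 -25 2.8 0 0 -20' ; python3 -m creep '9 -2 -3 0 0 0 0;9 -4 -6 0 0 0 0;9 -4 -6 0 0 0 0;9 -4 -6 0 0 0 0' ; python3 - <<'E'
from h import *
import pickle
i=vision.camera_info("wrist"); im=vision.get_image("wrist"); cv2.imwrite("pics/w1.png",im[:,:,::-1]); pickle.dump(i,open("w1.pkl","wb"))
s=telemetry.observe();print(s["joints"],s["position"])
E
```

```text
clock: 1.35
position: [0.5209, 0.09, 0.2203]
ee_rot: [0.542, -3.094, -0.0]
force: [0.8, 0.9, -0.4]
width: 0.981
gripper_force: 0.0
clock: 1.85
position: [0.5776, 0.0493, 0.2202]
ee_rot: [0.538, -3.094, -0.001]
force: [0.4, 0.7, -0.5]
width: 0.978
gripper_force: 0.0
[-0.29879352  0.3859973   0.16582704  1.73346423 -0.07334254  1.02917882
  1.80910562] [0.57747924 0.04969068 0.22041745]
```

View pics/w1.png

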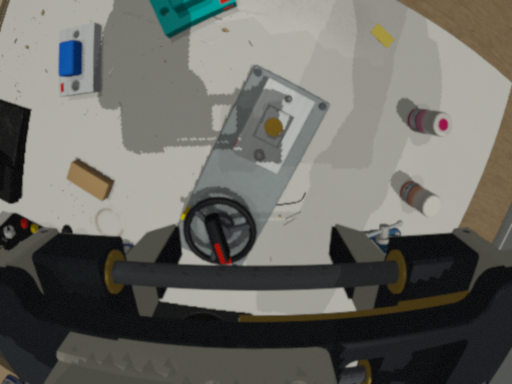

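The wrist view shows the wheel at about (220,229), the pointer tip at (224,261), the post at (184,215), the brass pad at (273,128), the thick pin at (259,155), the thin pin at (289,98), and the upper half at top left (77,60). I'll take a second view further ahead.

```bash
python3 -m creep '9 -4 2 1 0 0 0;9 -8 4 2 0 0 0;9 -9 4 3 0 0 0;9 -9 4 3 0 0 0;9 -9 4 3 0 0 0' ; python3 - <<'E'
from h import *
import pickle
i=vision.camera_info("wrist"); im=vision.get_image("wrist"); cv2.imwrite("pics/w2.png",im[:,:,::-1]); pickle.dump(i,open("w2.pkl","wb"))
s=telemetry.observe();print(s["joints"],s["position"])
a=cv2.imread("pics/w1.png")[50:275,160:350];b=im[:,:,::-1][0:260,120:400]
a=cv2.resize(a,None,fx=2,fy=2,interpolation=2);b=cv2.resize(b,None,fx=1.44,fy=1.44,interpolation=2)
c=np.zeros((450,800,3),np.uint8);c[:450,:380]=a;c[:b.shape[0],385:385+b.shape[1]]=b[:450,:415];cv2.imwrite("pics/c2.png",c);print(b.shape)
E
```

```text
clock: 2.52
position: [0.6489, 0.1157, 0.1912]
ee_rot: [0.537, -3.095, 0.001]
force: [-0.3, -0.1, -0.2]
width: 0.98
gripper_force: 0.0
[-0.35897039  0.5374163   0.15604696  1.56072898 -0.09144329  1.05036341
  1.73473424] [0.6490713  0.11566331 0.19144224]
(374, 403, 3)
```

View pics/c2.png

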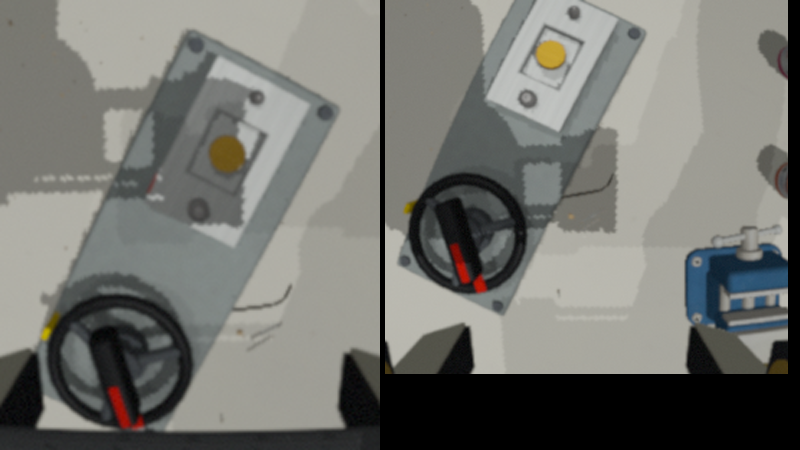

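```bash
cat > m.py <<'E'
from h import *
import pickle
from scipy.optimize import least_squares
I1,I2=[pickle.load(open(f"w{k}.pkl","rb")) for k in(1,2)]
c1=lambda x,y:(160+x/2,50+y/2); c2=lambda x,y:(120+(x-385)/1.44,y/1.44)
P={"thick":((199,208),(528,97)),"thin":((257,98),(574,13)),"pad":((227,153),(551,54)),"rim":((120,360),(467.5,233)),"post":((50,327),(409,208)),"barA":((102,330),(452,202)),"barB":((130,428),(474,290))}
Q={}
for n,(a,b) in P.items():
    p,e=tri([ray(I1,c1(*a),True),ray(I2,c2(*b),True)]); Q[n]=p; print(n,np.round(p,4),np.round(e,4))
M={"thick":(-.036,0,.050),"thin":(-.104,0,.050),"rim":(.068,0,.039),"post":(.068,-.047,.042)}
def W(q,m): c,s=np.cos(q[2]),np.sin(q[2]); return np.array([q[0]+c*m[0]-s*m[1],q[1]+s*m[0]+c*m[1],m[2]])
def res(q):
    return np.concatenate([np.r_[proj(I1,W(q,M[n]),True)-c1(*P[n][0]),proj(I2,W(q,M[n]),True)-c2(*P[n][1])] for n in M])
r=least_squares(res,[.59,.04,-.1]); print(r.x,np.degrees(r.x[2])); print(np.round(r.fun.reshape(-1,4),1))
for n,m in(("seat",(-.07,0,.034)),("wheel",(.068,0,.053))): print(n,np.round(W(r.x,m),4))
for I,c,k in((I1,c1,0),(I2,c2,1)):
    a,b=[onz(I,c(*P[n][k]),.066,True) for n in("barA","barB")]; d=b-a; print("bar yaw",np.degrees(np.arctan2(d[1],d[0])),np.linalg.norm(d),(a+b)/2)
E
python3 m.py
```

```text
thick [0.552  0.0454 0.0411] [0.0001 0.0001]
thin [0.4861 0.0539 0.0392] [0.0002 0.0002]
pad [0.5191 0.0494 0.0393] [0. 0.]
rim [0.6559 0.0328 0.031 ] [0.0001 0.0001]
post [ 0.6506 -0.0139  0.033 ] [0.0015 0.0015]
barA [0.6362 0.0175 0.0414] [0.0005 0.0005]
barB [0.6895 0.0514 0.0472] [0. 0.]
[ 0.58782272  0.04178451 -0.12212098] -6.997016862546107
[[ 0.8  1.8 -0.2 -0.9]
 [ 2.  -1.2  1.2 -4.7]
 [-0.1  2.6 -1.1  1.1]
 [-1.8  3.  -1.2 -0.3]]
seat [0.5183 0.0503 0.034 ]
wheel [0.6553 0.0335 0.053 ]
bar yaw 31.613779271439377 0.061046576265758344 [0.65213942 0.03359864 0.066     ]
bar yaw 30.250285111663825 0.05935425423959157 [0.65608164 0.03895627 0.066     ]
```

Triangulated heights are about 9 mm low, from the short baseline and the 2 mm calibration. The xy positions agree with the top view to 1–2 mm: wheel (0.656,0.033), seat (0.519,0.049), fixture yaw −7°. The bar's yaw is 31° and the post's −97°, so about 128° clockwise is needed.

```bash
python3 -c "
from h import *
shift([.656,.033,.12],np.radians(211))"
```

```text
shift cm [ 2.13 -8.02  7.15]
turn deg [-2.000e-02  1.000e-02 -1.135e+01]
```

```bash
python3 -m creep '4 1.1 -4 2 0 0 -6;4 2.1 -8 5 0 0 -11;4 2.1 -8 7 0 0 -11;4 2.1 -8 7 0 0 -11;4 2.1 -8 7 0 0 -11'; python3 - <<'E'
from h import *
im=vision.get_image("wrist"); i=vision.camera_info("wrist"); cv2.imwrite("pics/w3.png",cv2.resize(im[150:384,80:430,::-1],None,fx=1.7,fy=1.7,interpolation=2))
shift([.656,.033,.067],np.radians(211))
print([np.round(proj(i,p,True),0) for p in ([.656,.033,.066],[.68,.0474,.066],[.632,.0186,.066])], "crop = (p-(80,150))*1.7")
E
```

```text
clock: 3.2
position: [0.6572, 0.035, 0.1221]
ee_rot: [-0.833, 3.028, 0.0]
force: [0.9, -0.2, 0.7]
width: 0.489
gripper_force: 0.0
shift cm [ 0.24 -0.11  5.53]
turn deg [-0.03  0.12 -0.23]
[array([253., 217.]), array([253., 252.]), array([253., 178.])] crop = (p-(80,150))*1.7
```

View pics/w3.png

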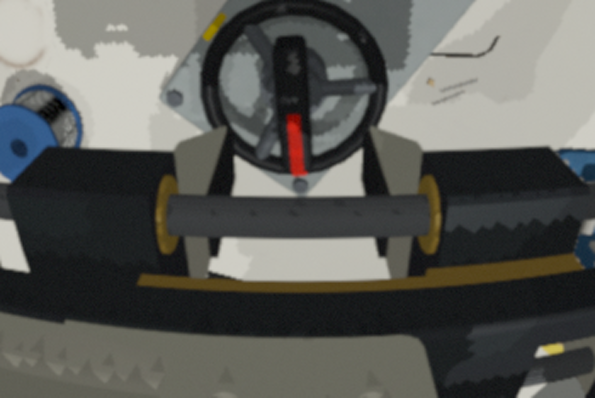

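The bar in the crop runs from (289,40) to (296,172), where the predicted ends were (294,48) and (294,173). It is centred between the fingers, so I descend and close.

```bash
python3 -m creep '4 0.1 0 2.8 0 0 -1;4 0.1 0 5.5 0 0 -1;4 0.1 0 5.5 0 0 -1;1 0.1 0 5.5 0 0 -1;1 0.1 0 5.5 0 0 -1' 40; python3 -m creep '1 0 0 0 0 0 0;1 0 0 0 0 0 0;1 0 0 0 0 0 0'
```

```text
clock: 3.88
position: [0.6568, 0.0341, 0.0673]
ee_rot: [-0.858, 3.02, -0.0]
force: [-0.3, 0.0, -0.1]
width: 0.264
gripper_force: 0.0
clock: 4.25
position: [0.6573, 0.0328, 0.0669]
ee_rot: [-0.857, 3.02, -0.002]
force: [2.4, -4.5, 6.1]
width: 0.149
gripper_force: 39.6
```

```bash
python3 -m creep '1 0 0 0 0 0 6;1 0 0 0 0 0 12;1 0 0 0 0 0 18;1 0 0 0 0 0 24;1 0 0 0 0 0 30' 50; python3 -c "
from h import *
s=telemetry.observe();print(s['joints'],s['ft_torque'])"
```

```text
clock: 4.88
position: [0.6574, 0.0325, 0.0669]
ee_rot: [-0.041, 3.138, -0.002]
force: [2.8, -6.1, 4.8]
width: 0.144
gripper_force: 49.5
[-0.28325655  0.67527124  0.23490293  1.6788107  -0.20058401  0.80816083
  1.63715433] [-1.06489609 -0.65599731  0.16053116]
```

```bash
python3 -m creep '1 0 0 0 0 0 8;1 0 0 0 0 0 16;1 0 0 0 0 0 24;1 0 0 0 0 0 32;1 0 0 0 0 0 40'; python3 -m creep '1 0 0 0 0 0 8;1 0 0 0 0 0 16;1 0 0 0 0 0 24;1 0 0 0 0 0 32;1 0 0 0 0 0 40'; python3 -m creep '1 0 0 0 0 0 6;1 0 0 0 0 0 12;1 0 0 0 0 0 18;1 0 0 0 0 0 18;1 0 0 0 0 0 18'; python3 -c "
from h import *
s=telemetry.observe();n=s['ee_rot'];print(s['joints'],s['ft_torque'],2*np.degrees(np.arctan2(n[1],n[0])))"
```

```text
clock: 5.5
position: [0.6573, 0.0321, 0.0669]
ee_rot: [1.037, 2.962, -0.001]
force: [2.6, -6.2, 5.7]
width: 0.153
gripper_force: 49.5
clock: 6.12
position: [0.6569, 0.0318, 0.0669]
ee_rot: [1.988, 2.428, 0.0]
force: [1.1, -6.8, 6.3]
width: 0.15
gripper_force: 49.5
clock: 6.75
position: [0.6567, 0.0318, 0.0668]
ee_rot: [2.34, 2.092, 0.0]
force: [0.1, -7.0, 8.7]
width: 0.151
gripper_force: 49.7
[-0.56146904  0.76537435  0.69830469  1.7056445  -0.60435683  0.89588075
  0.27773879] [-1.41378026  0.0170019  -0.14146956] 83.6144250310853
```

```bash
python3 -m creep '4 0 0 0 0 0 0;4 0 0 0 0 0 0;4 0 0 0 0 0 0;4 0 0 -4 0 0 0;4 0 0 -9 0 0 0'; python3 -m creep '9 -2 -3 -3 0 0 0;9 -3 -4 -3 0 0 0;9 -3 -4 -3 0 0 0'; python3 - <<'E'
from h import *
import pickle
i=vision.camera_info("wrist"); im=vision.get_image("wrist"); pickle.dump(i,open("w4.pkl","wb")); cv2.imwrite("pics/w4full.png",im[:,:,::-1]); cv2.imwrite("pics/w4.png",cv2.resize(im[0:280,:,::-1],None,fx=1.5,fy=1.5,interpolation=2))
s=telemetry.observe();print(s["joints"],s["position"])
t=vision.get_image("top"); cv2.imwrite("pics/top1.png",t[:,:,::-1])
E
```

```text
clock: 7.38
position: [0.6548, 0.0347, 0.1553]
ee_rot: [-2.337, -2.096, 0.004]
force: [1.5, 0.3, 0.6]
width: 0.434
gripper_force: 0.0
clock: 7.75
position: [0.612, 0.0086, 0.1851]
ee_rot: [-2.339, -2.095, 0.0]
force: [1.0, 0.3, -0.8]
width: 0.712
gripper_force: 0.0
[-0.6302737   0.57320692  0.8101785   1.72727443 -0.47144163  1.04842912
  0.23334637] [0.61259463 0.0092674  0.18475269]
```

View pics/w4.png

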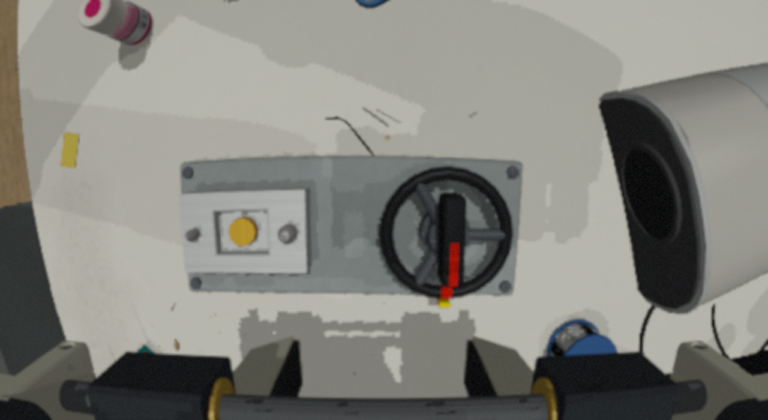

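The red pointer tip at (446,293) stands directly at the yellow post (445,303), so the wheel is done. The pins are clear of shadow: thick at (289,232), thin at (193,234). Now to the upper half.

```bash
python3 -c "
from h import *
shift([.468,-.235,.19],np.radians(21))"
```

```text
shift cm [-25.89 -11.76  -0.54]
turn deg [-9.000e-02  2.000e-02  6.278e+01]
```

```bash
python3 -m creep '9 -4.5 -2 0 0 0 10;9 -9 -4 0 0 0 20;9 -14 -6 0 0 0 30;9 -19 -8.5 0 0 0 40;9 -24 -11 -0.5 0 0 50'; python3 -c "
from h import *
shift([.468,-.235,.19],np.radians(21))"
```

```text
clock: 8.48
position: [0.477, -0.2187, 0.1898]
ee_rot: [-3.008, -0.905, 0.003]
force: [0.8, 0.4, 0.8]
width: 0.979
gripper_force: 0.0
shift cm [-1.65  0.86 -0.02]
turn deg [-0.02  0.09 12.5 ]
```

```bash
python3 -m creep '9 -0.8 0.4 0 0 0 6;9 -1.6 0.8 0 0 0 12;9 -1.6 0.8 0 0 0 12;9 -1.6 0.8 0 0 0 12'; python3 - <<'E'
from h import *
import pickle
i=vision.camera_info("wrist"); im=vision.get_image("wrist"); pickle.dump(i,open("w5.pkl","wb")); cv2.imwrite("pics/w5.png",im[0:290,:,::-1])
s=telemetry.observe();print(s["joints"],s["position"])
hsv=cv2.cvtColor(im,cv2.COLOR_RGB2HSV); m=cv2.inRange(hsv,(108,150,80),(130,255,255))
n,l,st,ce=cv2.connectedComponentsWithStats(m)
for k in range(1,n):
    if st[k,4]>200:
        print(st[k],ce[k],cv2.minAreaRect(np.argwhere(l==k)[:,::-1].astype(np.float32)))
E
ls pics
```

```text
clock: 8.98
position: [0.469, -0.233, 0.1902]
ee_rot: [-3.084, -0.597, 0.001]
force: [0.5, 0.9, 1.5]
width: 0.98
gripper_force: 0.0
[-0.42597866  0.54133357  1.15133206  1.95000541 -0.57930525  1.03340036
 -0.19997999] [ 0.46904366 -0.23298277  0.19031859]
c1.png
c2.png
scene0.png
top0.png
top1.png
w1.png
w2.png
w3.png
w4.png
w4full.png
w5.png
```

View pics/w5.png

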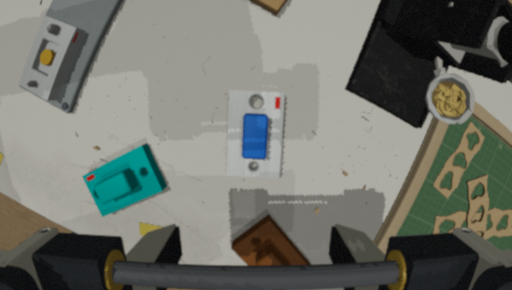

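The upper half is at centre: wide hole (257,102), thin hole (254,167), rib centre (255,136), red mark (278,103). Joint 3 is drifting toward its limit, so I'll grasp half a turn round. First, the measurements.

```bash
cat > m2.py <<'E'
from h import *
import pickle
I5=pickle.load(open("w5.pkl","rb")); I4=pickle.load(open("w4.pkl","rb")); T=vision.camera_info("top")
t1=cv2.imread("pics/w5.png"); tp=cv2.imread("pics/top0.png")
def blue(im,box):
    x0,y0,x1,y1=box; h=cv2.cvtColor(im[y0:y1,x0:x1],cv2.COLOR_BGR2HSV); m=cv2.inRange(h,(95,140,60),(135,255,255))
    p=np.argwhere(m>0)[:,::-1].astype(np.float32)+[x0,y0]; return p.mean(0),cv2.minAreaRect(p.astype(np.float32)),len(p)
b5=blue(t1,(225,85,290,180)); bt=blue(tp,(318,200,356,245)); print(b5,bt)
p,e=tri([ray(I5,b5[0],True),ray(T,bt[0])]); print("rib tri",np.round(p,4),e)
for n,I,uv,f in(("w5",I5,b5[0],True),("top",T,bt[0],False)): print("rib@.041",n,np.round(onz(I,uv,.041,f),4))
a=onz(I5,(257,102),.02,True);b=onz(I5,(254,167),.02,True);d=a-b;print("holes",a,b,"mid",(a+b)/2,np.linalg.norm(d),np.degrees(np.arctan2(d[1],d[0])))
a=onz(T,(195+409/3,135+225/3),.02);b=onz(T,(195+437/3,135+303/3),.02);d=a-b;print("top holes",a,b,"mid",(a+b)/2,np.linalg.norm(d),np.degrees(np.arctan2(d[1],d[0])))
for n,uv,z in(("thick",(289,232),.05),("thin",(193,234),.05),("rim",(446,231),.039),("post",(445,303),.042),("pad",(242,232),.034),("h1",(188,173),.012),("h2",(513,173),.012),("h3",(196,283),.012),("h4",(505,286),.012)):
    print(n,np.round(onz(I4,(uv[0]/1.5,uv[1]/1.5),z,True),4))
E
python3 m2.py
```

```text
(array([254.66403941, 135.75665025]), ((254.755615234375, 135.88778686523438), (23.470680236816406, 43.8452262878418), 2.8624050617218018), 1015) (array([336.78125, 222.69375]), ((336.75, 222.75003051757812), (17.076295852661133, 9.17060375213623), 71.56504821777344), 160)
rib tri [ 0.5119 -0.2152  0.0274] [np.float64(0.0007443088274651177), np.float64(0.0007443088274652225)]
rib@.041 w5 [ 0.5127 -0.215   0.041 ]
rib@.041 top [ 0.5119 -0.2115  0.041 ]
holes [ 0.54373983 -0.20506866  0.02      ] [ 0.47955558 -0.22761521  0.02      ] mid [ 0.5116477  -0.21634193  0.02      ] 0.06802914165515042 19.355280612513408
top holes [ 0.54373238 -0.20314629  0.02      ] [ 0.48047533 -0.22584603  0.02      ] mid [ 0.51210386 -0.21449616  0.02      ] 0.06720664792307952 19.74048085536945
thick [0.557 0.047 0.05 ]
thin [0.4916 0.0546 0.05  ]
rim [0.6555 0.0346 0.039 ]
post [ 0.651  -0.0131  0.042 ]
pad [0.5207 0.0489 0.034 ]
h1 [0.4779 0.0956 0.012 ]
h2 [0.7105 0.0669 0.012 ]
h3 [0.4677 0.0122 0.012 ]
h4 [ 0.7003 -0.0158  0.012 ]
```

```bash
python3 -m creep '9 0 0 -2 0 0 -10;9 0 0 -2 0 0 -20;9 0 0 -2 0 0 -30;9 0 0 -2 0 0 -40;9 0 0 -2 0 0 -50'; python3 -m creep '9 0 0 0 0 0 -10;9 0 0 0 0 0 -20;9 0 0 0 0 0 -30;9 0 0 0 0 0 -40;9 0 0 0 0 0 -50';python3 -m creep '9 0 0 0 0 0 -10;9 0 0 0 0 0 -20;9 0 0 0 0 0 -30;9 0 0 0 0 0 -40;9 0 0 0 0 0 -50'; python3 -c "
from h import *
print(telemetry.observe()['joints']);shift([.512,-.215,.12],np.radians(199.6))"
```

```text
clock: 9.65
position: [0.469, -0.2331, 0.2108]
ee_rot: [2.538, 1.851, 0.001]
force: [0.7, 0.7, 0.3]
width: 0.98
gripper_force: 0.0
clock: 10.28
position: [0.4689, -0.2331, 0.2108]
ee_rot: [1.518, 2.75, 0.0]
force: [0.6, -0.2, -0.4]
width: 0.979
gripper_force: 0.0
clock: 10.9
position: [0.4689, -0.2331, 0.2108]
ee_rot: [0.214, 3.134, 0.0]
force: [0.1, 0.5, 0.7]
width: 0.976
gripper_force: 0.0
[-0.00451029  0.32117641  0.47095478  1.89804446 -0.17572937  0.96228574
  1.98109174]
shift cm [-4.02  2.38  9.08]
turn deg [ 0.000e+00  2.000e-02 -2.741e+01]
```

```bash
python3 -m creep '7 -1.3 0.8 1 0 0 -9;7 -2.6 1.6 4 0 0 -18;7 -4 2.4 7 0 0 -27.5;7 -4 2.4 8 0 0 -27.5;7 -4 2.4 8 0 0 -27.5'; python3 - <<'E'
from h import *
i=vision.camera_info("wrist"); im=vision.get_image("wrist"); 
print(telemetry.observe()['joints']);shift([.512,-.215,.045],np.radians(199.6))
h=cv2.cvtColor(im[:, 190:330],cv2.COLOR_RGB2HSV); m=cv2.inRange(h,(95,140,60),(135,255,255)); n,l,st,ce=cv2.connectedComponentsWithStats(m)
k=1+np.argmax(st[1:,4]); p=np.argwhere(l==k)[:,::-1].astype(np.float32)+np.float32([190,0]); print(st[k]); c=cv2.minAreaRect(p); print(c)
q=cv2.boxPoints(c); w=np.array([onz(i,x,.043,True) for x in q]); print(np.round(w,4),w.mean(0)); print("expected rib px",proj(i,[.512,-.215,.04],True))
E
```

```text
clock: 11.52
position: [0.5108, -0.2158, 0.1305]
ee_rot: [0.519, -3.097, -0.001]
force: [0.1, 0.8, -0.2]
width: 0.763
gripper_force: 0.0
[ 0.0716621   0.45896277  0.31771624  1.90104573 -0.19162531  0.81081237
  2.39435829]
shift cm [-0.12  0.08  8.63]
turn deg [-0.02 -0.01 -0.56]
[  51  175   29   56 1527]
((255.0, 202.5), (55.0, 28.0), 90.0)
[[ 0.4909 -0.2339  0.043 ]
 [ 0.4839 -0.2134  0.043 ]
 [ 0.5276 -0.1976  0.043 ]
 [ 0.5351 -0.2194  0.043 ]] [ 0.5093742  -0.21609095  0.043     ]
expected rib px [255.2142028  205.48557566]
```

The rib is where expected, at pixel (255,202) against the predicted (255,205), and aligned. Descending and gripping.

```bash
python3 -m creep '6 -0.1 0 3 0 0 -0.5;6 -0.1 0 6 0 0 -0.5;6 -0.1 0 8.5 0 0 -0.5;6 -0.1 0 8.5 0 0 -0.5;2 -0.1 0 8.5 0 0 -0.5' 45; python3 -m creep '2 0 0 0 0 0 0;2 0 0 0 0 0 0;2 0 0 0 0 0 0;2 0 0 0 0 0 0'; python3 -c "
from h import *
print(telemetry.observe()['joints'],telemetry.observe()['ft_torque'])"
```

```text
clock: 12.2
position: [0.5131, -0.2159, 0.0473]
ee_rot: [-0.536, 3.094, -0.002]
force: [-0.4, 0.6, -0.4]
width: 0.588
gripper_force: 0.0
clock: 12.7
position: [0.5127, -0.2153, 0.0461]
ee_rot: [-0.538, 3.095, 0.0]
force: [-0.4, 1.3, 7.0]
width: 0.254
gripper_force: 45.0
[ 0.11315149  0.58336531  0.26400808  1.95787894 -0.24671703  0.63056423
  2.45066165] [ 0.27115964  0.27658696 -0.0936465 ]
```

```bash
python3 -m creep '2 0 0 -2 0 0 0;2 0 0 -4 0 0 0;2 0 0 -7 0 0 0;2 0 0 -9 0 0 0;2 0 0 -9 0 0 0' 50; python3 -c "
from h import *
s=telemetry.observe();print(s['joints'],s['ft_torque']);shift([.5200,.049,.12],np.radians(173))"
```

```text
clock: 13.32
position: [0.513, -0.2156, 0.1365]
ee_rot: [-0.538, 3.093, -0.001]
force: [0.2, 0.3, -4.1]
width: 0.257
gripper_force: 50.0
[ 0.06826666  0.45314901  0.31978954  1.89429875 -0.18944108  0.82122519
  2.40229608] [ 0.06409762  0.02987822 -0.01344013]
shift cm [-9.58 24.67  1.64]
turn deg [-0.04  0.11 26.72]
```

```bash
python3 -m creep '2 -1.6 4 0 0 0 5;2 -3.2 8 0 0 0 10;2 -4.8 12 0 0 0 15;2 -6.4 16 0 0 0 20;2 -8 20 0 0 0 25'; python3 -c "
from h import *
s=telemetry.observe();shift([.5200,.049,.12],np.radians(173))"
```

```text
clock: 13.95
position: [0.5193, 0.0013, 0.1344]
ee_rot: [-0.149, -3.136, 0.001]
force: [1.4, 0.1, -3.6]
width: 0.258
gripper_force: 50.0
shift cm [0.38 4.76 1.43]
turn deg [-0.04 -0.11  1.56]
```

```bash
python3 -m creep '2 0.1 2.4 0 0 0 1;2 0.2 4.7 0 0 0 1.6;2 0.2 4.7 0 0 0 1.6;2 0.2 4.7 0 0 0 1.6'; python3 - <<'E'
from h import *
import pickle
i=vision.camera_info("wrist"); im=vision.get_image("wrist"); pickle.dump(i,open("w6.pkl","wb")); cv2.imwrite("pics/w6full.png",im[:,:,::-1]);cv2.imwrite("pics/w6.png",cv2.resize(im[120:384,110:400,::-1],None,fx=2.2,fy=2.2,interpolation=2))
s=telemetry.observe();print(s['joints'],s['position'],s['force']);shift([.5200,.049,.12],np.radians(173))
E
```

```text
clock: 14.45
position: [0.522, 0.0461, 0.1349]
ee_rot: [-0.189, -3.135, 0.002]
force: [0.3, -0.6, -4.2]
width: 0.258
gripper_force: 50.0
[-0.50324499  0.41988123  0.41886938  1.97662617 -0.23390827  0.79268721
  1.49849076] [0.52213084 0.04570515 0.13509713] [ 0.22750241 -0.46301533 -3.65328803]
shift cm [0.25 0.3  1.51]
turn deg [-0.06 -0.05  0.06]
```

View pics/w6.png

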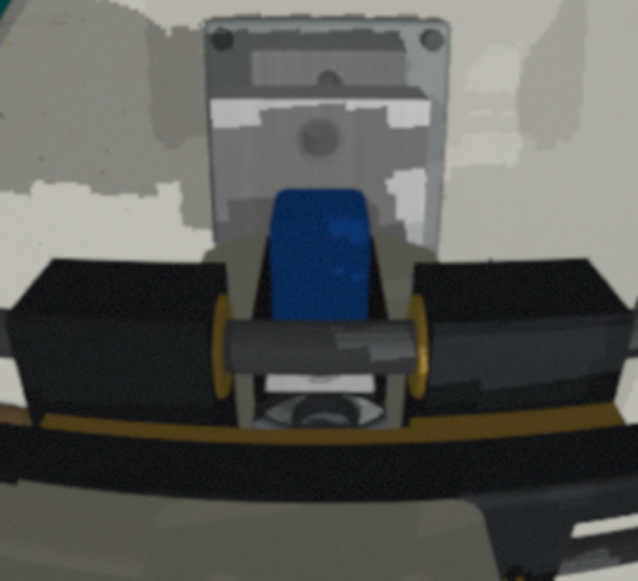

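The held plate's narrow hole is at crop (319,138). The base plate's corner holes are at (222,40) and (432,40), and the thin pin is peeking out at (330,80). I'll work out the in-hand offset and the fixture from this same view.

```bash
python3 - <<'E'
from h import *
import pickle
i=pickle.load(open("w6.pkl","rb")); c=lambda x,y:(110+x/2.2,120+y/2.2)
s=telemetry.observe(); T=R.from_rotvec(s["ee_rot"]); zp=s["position"][2]
f=lambda p:np.round(T.inv().apply(p-s["position"])*1000,1)
h=onz(i,c(319,138),zp-.026,True); print("thin hole in tool mm",f(h),h)
e=[onz(i,c(x,95),zp-.026,True) for x in(210,430)]; print("plate end corners tool",f(e[0]),f(e[1]), np.linalg.norm(e[0]-e[1]))
a,b=onz(i,c(222,40),.012,True),onz(i,c(432,40),.012,True); print("corner mid",(a+b)/2,f((a+b)/2),np.linalg.norm(a-b),"yaw",np.degrees(np.arctan2(*(a-b)[[1,0]]))-90)
p=onz(i,c(329,77),.050,True); print("thin pin tip",p)
for w in (-6.9,):
    d=np.array([np.cos(np.radians(w)),np.sin(np.radians(w)),0]); print("seat from corner mid",(a+b)/2+.047*d)
    print("mould origin from thin hole", h+.034*d, "TCP", s["position"], "rot yaw", np.degrees(2*np.arctan2(-s['ee_rot'][1],-s['ee_rot'][0])))
    print("expected px thin pin for seat .5195,.049:",(proj(i,np.array([.5195,.049,.05])-.034*d,True)-[110,120])*2.2)
E
```

```text
thin hole in tool mm [35.4  0.3 26. ] [0.48699186 0.05026143 0.10909713]
plate end corners tool [ 46.7 -27.4  26.1] [46.9 28.5 26. ] 0.05595781774337687
corner mid [0.47319317 0.05500855 0.012     ] [ 49.6   3.4 123.1] 0.08393839606530913 yaw -186.7635456010666
thin pin tip [0.48188919 0.05421299 0.05      ]
seat from corner mid [0.51985276 0.04936212 0.012     ]
mould origin from thin hole [0.52074561 0.04617678 0.10909713] TCP [0.52213084 0.04570515 0.13509713] rot yaw 173.06127922112026
expected px thin pin for seat .5195,.049: [327.04054237  88.3535122 ]
```

```bash
python3 -m creep '2 0.15 0.3 1 0 0 0;2 0.15 0.3 2 0 0 0;2 0.15 0.3 3 0 0 0;2 0.15 0.3 3.3 0 0 0;2 0.15 0.3 3.3 0 0 0'; python3 -m creep '2 0 0 0.3 0 0 0;2 0 0 0.6 0 0 0;2 0 0 0.9 0 0 0;2 0 0 0.9 0 0 0'; python3 -c "
from h import *
s=telemetry.observe();print(s['ft_torque']);shift([.521,.049,.080],np.radians(173))"
```

```text
clock: 15.12
position: [0.5214, 0.0499, 0.1024]
ee_rot: [-0.189, -3.135, 0.0]
force: [-0.1, 0.5, -4.5]
width: 0.256
gripper_force: 50.0
clock: 15.62
position: [0.5213, 0.05, 0.0935]
ee_rot: [-0.188, -3.136, 0.0]
force: [-0.2, 0.6, -4.2]
width: 0.26
gripper_force: 50.0
[-0.03127654 -0.0369625   0.04887259]
shift cm [ 0.02 -0.11  1.35]
turn deg [-0.01 -0.02  0.13]
```

```bash
python3 -m creep '2 0 -0.05 0.2 0 0 0;2 0 -0.05 0.4 0 0 0;2 0 -0.05 0.6 0 0 0;2 0 -0.05 0.6 0 0 0'; python3 -c "
from h import *
s=telemetry.observe();print(s['ft_torque']);shift([.521,.049,.080],np.radians(173))"
```

```text
clock: 16.12
position: [0.5209, 0.0495, 0.0874]
ee_rot: [-0.188, -3.135, 0.0]
force: [-1.9, -0.7, -4.5]
width: 0.257
gripper_force: 50.0
[-0.13595998  0.41175527 -0.01120834]
shift cm [-0.02 -0.04  0.74]
turn deg [-0.02 -0.06  0.12]
```

```bash
python3 -m creep '2 0.04 0 0.1 0 0 0;2 0.06 0.02 0.3 0 0 0;2 0.06 0.02 0.5 0 0 0;2 0.06 0.02 0.5 0 0 0'; python3 -c "
from h import *
s=telemetry.observe();print(s['ft_torque']);shift([.521,.049,.080],np.radians(173))"
```

```text
clock: 16.62
position: [0.5206, 0.0497, 0.0825]
ee_rot: [-0.188, -3.135, 0.0]
force: [-1.6, -0.9, -4.8]
width: 0.255
gripper_force: 50.0
[-0.27232702  0.48937607  0.02824688]
shift cm [-0.05 -0.07  0.25]
turn deg [-0.01 -0.03  0.12]
```

```bash
python3 -m creep '2 0.04 0.02 0.1 0 0 0;2 0.04 0.02 0.2 0 0 0;2 0.04 0.02 0.27 0 0 0;2 0.04 0.02 0.27 0 0 0'; python3 -c "
from h import *
s=telemetry.observe();print(s['force'],s['ft_torque']);shift([.521,.049,.080],np.radians(173))"
```

```text
clock: 17.12
position: [0.5205, 0.0499, 0.0801]
ee_rot: [0.189, 3.136, -0.0]
force: [-3.1, -2.5, 0.5]
width: 0.259
gripper_force: 50.0
[-3.12870048 -2.50637289  0.47995085] [-0.65694172  0.68698335  0.04135831]
shift cm [-0.06 -0.08  0.01]
turn deg [-0.    0.    0.11]
```

```bash
python3 -m creep '2 0.03 -0.03 0.02 0 0 0;2 0.03 -0.03 0.04 0 0 0;2 0.03 -0.03 0.04 0 0 0;2 0.03 -0.03 0.04 0 0 0'
```

```text
clock: 17.62
position: [0.5204, 0.0499, 0.0801]
ee_rot: [0.188, 3.135, 0.001]
force: [-3.9, -1.8, 5.7]
width: 0.256
gripper_force: 50.0
```

```bash
python3 -m creep '2 0.05 -0.03 0.03 0 0 0;2 0.05 -0.03 0.07 0 0 0;2 0.05 -0.03 0.07 0 0 0;2 0.05 -0.03 0.07 0 0 0;2 0.05 -0.03 0.07 0 0 0'; python3 - <<'E'
from h import *
i=vision.camera_info("top"); im=vision.get_image("top"); cv2.imwrite("pics/top2.png",im[:,:,::-1])
w=vision.get_image("wrist")[120:384,110:400,::-1]
a=cv2.resize(im[125:255,195:295,::-1],None,fx=3.5,fy=3.5,interpolation=2); b=cv2.resize(w,None,fx=1.5,fy=1.5,interpolation=2)
c=np.zeros((460,790,3),np.uint8);c[:455,:350]=a;c[:b.shape[0],352:352+b.shape[1]]=b;cv2.imwrite("pics/fin.png",c)
s=telemetry.observe();print(s['force'],s['ft_torque'],s['position'])
E
```

```text
clock: 18.25
position: [0.5204, 0.0499, 0.0801]
ee_rot: [0.188, 3.134, 0.002]
force: [-5.6, -2.7, 14.6]
width: 0.256
gripper_force: 50.0
[-4.42022207 -1.79219164 13.719767  ] [-0.51611045  1.12416033  0.03366499] [0.52040233 0.04987092 0.08005934]
```

View pics/fin.png

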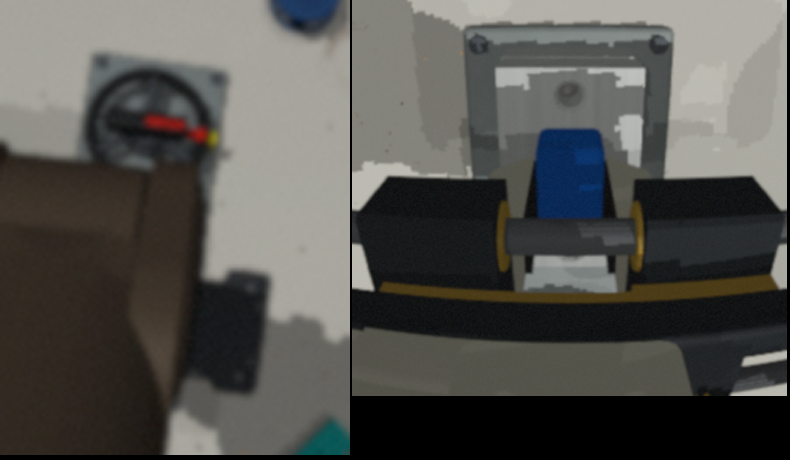

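The final picture shows the thin pin's tip inside the narrow hole at (569,93) and the plate flush on the lower half. The red pointer at (205,134) stands at the yellow post (211,138). The measured push of 14 N plus the plate's weight of about 4 N gives roughly 18 N between the halves, so I'm handing in.

```bash
python3 -c "
from cell import job; print(job.sign_off())"
```

```text
the job is handed in; nothing more can be done
None
```

I closed the mould and handed the job in at about 18 s: the wheel pointer stands at the post, and the upper half is home on both pins, still gripped and pressed with about 18 N. The bystanders were not touched. The sign-off returned no verdict.

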